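# Load the coil test jig and snap its covers shut

## Robot

A 6-joint arm with a two-finger parallel gripper is mounted at the origin on the work surface. World frame = base frame: x ahead of the robot, y to its left, z up, the work surface at z = 0. Lengths are in m, angles in rad, forces in N, time in s.
With the tool pointing down it reaches from about 0.35 to 0.775 m from the base axis. Payload 5.5 kg.
Tool frame: the origin (TCP) lies between the finger pads; the fingertips stand env.nose_length ahead of it and the grasp point (between the pads) lies 8 mm behind it (env.nose_length is the distance from the TCP to the fingertips, in m); z points along the fingers, y is the direction in which the jaws open and shut (so a half turn about z gives the same grasp; the last joint's range is limited). The gripper opens to 85 mm and grips with 20 to 120 N. Pads are 22 mm wide; open, the fingers measure 114 mm over their backs; the gripper's body (76 mm by 85 mm) begins 54 mm behind the grasp point. The pads swing forward as they close: fully open they stand 13 mm farther back than shut.
Start: joints at [-1.367, 0.313, 0.046, 1.304, 0, 1.431], TCP at [0.194, -0.541, 0.242] pointing down, gripper open.
Joint ranges: [-2.76, 2.76], [-0.86, 1.69], [-1.03, 1.26], [-2.2, 2.34], [-1.47, 1.5], [-3.14, 3.14]. Speed limits (rad/s): [2.57, 2.57, 3.14, 3.14, 3.14, 3.14].

## Interface

Orientations are given as a unit quaternion [w, x, y, z].
In Python, from workcell import env gives the robot as it stands. The module is installed in compiled form; this text tells all that it offers.
- The arm moves only by the shell command python3 -m creep 'ROWS' [FORCE]. ROWS is a JSON object of lists of equal length, an entry for each row: "hand": the finger opening in mm, from 0 to 85.4; "delta_pos": the shift along the tool's x, y, z scaled (see below), a list of three; "turn": the turn about the tool's z scaled (see below). In form: {"hand": [hand, ...], "delta_pos": [[dx, dy, dz], ...], "turn": [turn, ...]}. A call has exactly 5 rows; each row shifts and turns the commanded pose from where the row before left it, along the tool's axes as they then stand; what a row does not reach is not made up. The controller multiplies each number of a shift by 0.8 m and each number of a turn by 5 degrees. A row lasts 1/12 s, in which the tool goes at most 41.7 mm and 7.16 degrees, less where a joint would pass 70% of its speed; a pose out of reach is approached as far as the arm can. A call with a number of a shift or a turn outside -1 to 1 is refused whole. A call with a gripper value outside its range is refused whole. The fingers move at their own pace and stop on an object; FORCE is the grip in N (left out, the last holds). Time passes only in rows, so rows that do not move let the fingers close, or fill a call up. It gives the time, the measured TCP pose, the force and the opening at its end, in the units of the state.
- env.get_state(): the state, without advancing time (a new reading comes with each control period).
- env.read_camera(name): name is "side" or "top" or "wrist"; returns a dict with "pixels" (400x640x3 uint8, red, green, blue), "depth" (400x640 float32, m along the optical axis (not along the pixel's ray), 0 where there is no reading), "fx", "fy", "cx", "cy" (pixels), "origin" and "orientation" of the camera in the world. Camera axes: x right, y down, z forward; pixel columns grow to the right and rows downward; lengths in m; the calibration is good to about 2 mm. A picture is of the moment at which its call begins.
- env.hand_in(): hands the job in, once; it reports no verdict.
Trained networks look in the newest picture that a camera, given by its name, has taken for a name from the list of things; names that differ only in an ending like _2 or _b are one class to them, and where a whole thing is asked for, a point or a joint stands for the part that bears it (a point fixed in the world has none). Each returns a list of dicts, best first, with "score" (0 to 1); they miss things now and then, are a little off and sometimes report something else, mostly with a low value. They report only what shows in the picture. A call takes as long as a camera call. They do not tell look-alikes from the thing itself.
- env.find_in(camera, target): "location" ([row, column] in pixels, amid what is visible of it).
- env.pinpoint(camera, target): "location" ([row, column] in pixels: a listed point, or the origin of a listed thing).
The state is a dict: "clock": time; "joint_pos": joint angles; "qvel": joint speeds; "tau": joint torques, N m; "tcp_pos": TCP position; "orientation": TCP orientation; "wrist_force": force on the tool from outside, world axes, zero at the start; "ft_torque": the same for the moment, N m; "finger_gap": finger opening in m.
Only numpy, scipy, OpenCV 4.12 (cv2) and the standard library are available. Lean on these libraries where they do the work, as an engineer would, in place of code of your own. Each camera call takes 0.05 s, during which the arm holds its last target.

## Task

Slide the coil carrier along its track in the test jig, under the open covers, until it is fully home against the end stop. Then press both blue hinged covers down until each clicks into its detent and stays shut by itself. Leave the multimeter, the bin and the wire reel where they are, and let go of everything at the end.

Things in the scene. Friction and masses are not known exactly. Their poses are not given: they have to be found in the camera images.
- jig: Fixed grey test jig. Origin on the table under the midpoint of its two bays; x from detent side to hinge side, y along the track towards its open end, z up. Base x -100 to 76, y -70 to 210 mm, 10 mm thick. Rails with lips up to z 25, slot between them 50 mm wide. Hinge block x 56 to 72, up to z 52. Two dark detent housings 22 x 30 mm at x -84, y -29 and 29, up to z 73 mm.
- jig_stop (a point): Middle of the steel end stop's face that the carrier's plate end comes to rest against: jig x 0, y -56, z 14 mm. The stop is 48 mm wide and reaches z 46 mm.
- carrier: Loose carrier plate 60 x 174 x 8 mm, 0.4 kg, captive in the track, with two copper coils on black bobbins (tops 44 mm above its underside) and a red handle at its +y end. Origin at the plate's underside below the midpoint of the coils; axes as the jig's. Slides along jig y with about 2 N; starts 50 to 90 mm out (+y); home with its origin at jig x 0, y 0, z 10 mm, plate end on the stop.
- carrier_grip (a point): Top centre of the carrier's red handle, 105 mm towards +y from the carrier's origin and 66 mm above its underside (76 mm above the table). The handle is 14 mm thick along x and 24 mm along y; pinch it across x from above, free above z 25 mm. At home it stands 37 mm beyond the outer cover's side.
- cover_inner (a joint): Hinge of the inner blue cover (jig y from -56 to -2 mm, by the end stop), rad: 0 shut, grows as its -x edge rises, stop 0.85, starts 0.5 to 0.8. Cover 54 x 117 x 5 mm. A weak spring lifts it to about 0.35 if not latched. Below 0.12 its front bar meets a sprung ball; forced under it, it stays at 0. Cheeks beneath straddle its coil, or land on it if the carrier is not quite home.
- cover_outer (a joint): Hinge of the outer blue cover (jig y from +2 to +56 mm, where the carrier enters), rad: 0 shut, grows as its -x edge rises, stop 0.85, starts 0.5 to 0.8. Cover 54 x 117 x 5 mm. A weak spring lifts it to about 0.35 if not latched. Below 0.12 its front bar meets a sprung ball; forced under it, it stays at 0. Cheeks beneath straddle its coil, or land on it if the carrier is not quite home.
- cover_inner_pad (a point): Centre of the top face of the inner cover's round yellow press pad (26 mm across, 12 mm high). It turns with the cover about the hinge; with the cover shut it is 92 mm from the hinge axis towards the jig's -x and 16 mm above it: jig x -37, y -29, z 74 mm. About 8 N downwards on it snaps the nearly shut cover into its detent.
- cover_outer_pad (a point): Centre of the top face of the outer cover's round yellow press pad (26 mm across, 12 mm high). It turns with the cover about the hinge; with the cover shut it is 92 mm from the hinge axis towards the jig's -x and 16 mm above it: jig x -37, y +29, z 74 mm. About 8 N downwards on it snaps the nearly shut cover into its detent.
- cover_inner_hinge (a point): Point on the inner cover's hinge axis at the middle of the cover's width, fixed on the jig at jig x = +55, y = -29, z = 58 mm. The axis is parallel to the jig's y.
- cover_outer_hinge (a point): Point on the outer cover's hinge axis at the middle of the cover's width, fixed on the jig at jig x = +55, y = +29, z = 58 mm. The axis is parallel to the jig's y.
- meter: Bystander: red multimeter lying on the table, 78 x 150 x 32 mm, origin beneath its centre.
- bin: Bystander: empty open blue bin, 110 x 160 x 70 mm, origin beneath its centre.
- reel: Bystander: upright reel of copper wire, 72 mm across, 70 mm tall, origin beneath its centre.
Mind the look-alikes: they are no part of the job. Of the things that look like the carrier, the largest one is meant.

How it is judged:
By the outcome, as a careful person would: the job done as asked, in the order asked, and still so for the second after the job is handed in, with the robot touching nothing.
It also fails if it takes over 45 s, if anything falls off the work surface, if the arm or the gripper's body presses on something with over 40 N, if the wrist force passes 120 N, or if a joint passes its speed limit or range.

## Working session

There is one attempt and no reset: what is moved stays moved. The work goes in short steps, Python scripts to look and compute and a shell command to move; the robot and the scene stay as the last step left them, time stands still between calls to the robot, and variables do not carry over. Pictures are saved under pics/ and viewed, and the job is handed in when it is done.

```bash
mkdir -p pics; ls; cat > h.py <<'E'
import numpy as np, cv2
from scipy.spatial.transform import Rotation as R
from workcell import env
def rot(q): return R.from_quat([q[1],q[2],q[3],q[0]]).as_matrix()
def cam(n):
    return env.read_camera(n)
def save(c,name): cv2.imwrite('pics/'+name,c['pixels'][:,:,::-1])
def px2w(c,r,co,z=None,dep=None):
    M=rot(c['orientation']);o=np.array(c['origin'])
    d=np.array([(co-c['cx'])/c['fx'],(r-c['cy'])/c['fy'],1.])
    if z is not None:
        w=M@d; return o+w*(z-o[2])/w[2]
    if dep is None: dep=c['depth'][int(round(r)),int(round(co))]
    return o+M@(d*dep)
def w2px(c,p):
    q=rot(c['orientation']).T@(np.array(p)-c['origin'])
    return c['fy']*q[1]/q[2]+c['cy'],c['fx']*q[0]/q[2]+c['cx']
E
python3 - <<'E'
from h import *
np.set_printoptions(precision=4,suppress=True)
for n in ['side','top']:
    c=cam(n);save(c,n+'0.png');print(n,c['origin'],c['orientation'],c['fx'])
    for t in ['jig','carrier','cover_inner','meter']:
        print(t,[(round(a['score'],2),np.round(a['location'])) for a in env.find_in(n,t)])
    for t in ['jig','jig_stop','carrier','carrier_grip','cover_inner_pad','cover_outer_pad','cover_inner_hinge','cover_outer_hinge']:
        print('P',t,[(round(a['score'],2),np.round(a['location'],1)) for a in env.pinpoint(n,t)])
s=env.get_state();print(s);print(env.nose_length)
E
```

```text
pics
side [-0.1848  0.6357  0.652 ] [ 0.1973 -0.3636  0.7885 -0.455 ] 365.0811899206738
jig [(0.6, array([231., 325.])), (0.56, array([188., 453.]))]
carrier [(0.69, array([292., 329.])), (0.61, array([195., 290.])), (0.57, array([225., 307.])), (0.17, array([196., 328.]))]
cover_inner [(0.43, array([196., 345.]))]
meter [(0.84, array([173., 374.]))]
P jig [(0.39, array([203.7, 437.5])), (0.26, array([198.4, 331.9]))]
P jig_stop [(0.88, array([216.4, 347.3]))]
P carrier [(0.97, array([227.9, 318.3])), (0.78, array([287.2, 332.6])), (0.69, array([196.3, 282.1])), (0.25, array([192.6, 342.1]))]
P carrier_grip [(0.81, array([296.2, 325. ])), (0.76, array([189.8, 300.5])), (0.62, array([222.3, 285.1]))]
P cover_inner_pad [(0.53, array([192.2, 343. ]))]
P cover_outer_pad [(0.63, array([191.2, 329.6]))]
P cover_inner_hinge [(0.77, array([197.8, 330.6]))]
P cover_outer_hinge [(0.76, array([202.8, 317.7]))]
top [ 0.4299 -0.0148  1.3947] [-0.0228  0.7127 -0.7009  0.0193] 428.454200076679
jig [(0.95, array([199., 318.]))]
carrier [(0.95, array([188., 294.])), (0.93, array([264., 262.])), (0.8,
[... 473 characters left out ...]
 [(0.84, array([200. , 343.6]))]
P cover_outer_pad [(0.96, array([193.7, 323. ]))]
P cover_inner_hinge [(0.61, array([174.6, 342.7])), (0.34, array([194.7, 324.3]))]
P cover_outer_hinge [(0.93, array([176.2, 327.8]))]
{'clock': 1.3, 'joint_pos': array([-1.3666,  0.3132,  0.0461,  1.3036, -0.    ,  1.4312]), 'qvel': array([-0.0015,  0.0007,  0.0007,  0.0005, -0.0004,  0.0004]), 'tau': array([ -0.0007, -48.047 ,  29.8811,   0.0004,  -0.0002,   0.    ]), 'tcp_pos': array([ 0.1938, -0.5414,  0.2423]), 'orientation': array([ 0.0001,  0.9853,  0.171 , -0.    ]), 'wrist_force': array([ 0.3531, -0.2789, -0.1129]), 'ft_torque': array([0.0362, 0.0019, 0.0558]), 'finger_gap': 0.08513348084482211}
0.011
```

View pics/top0.png

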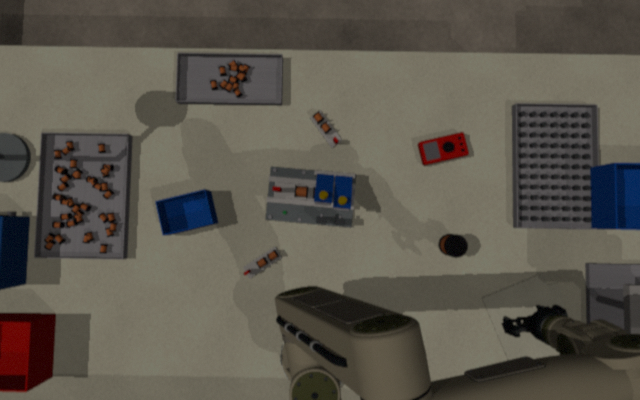

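View pics/side0.png

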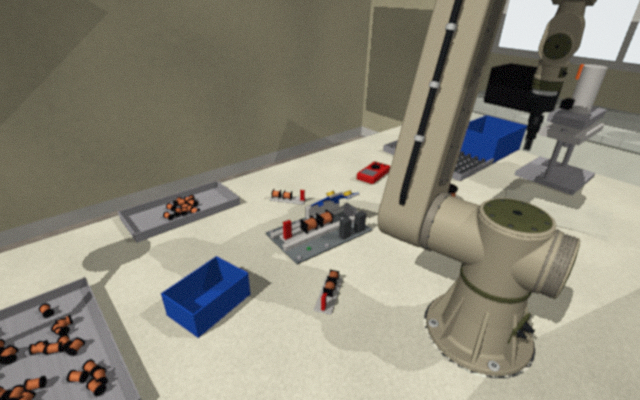

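```bash
python3 - <<'E'
import cv2
a=cv2.imread('pics/top0.png')[100:300,200:480];cv2.imwrite('pics/top0c.png',cv2.resize(a,None,fx=2.8,fy=2.8,interpolation=cv2.INTER_CUBIC))
E
```

```text
(no output)
```

View pics/top0c.png

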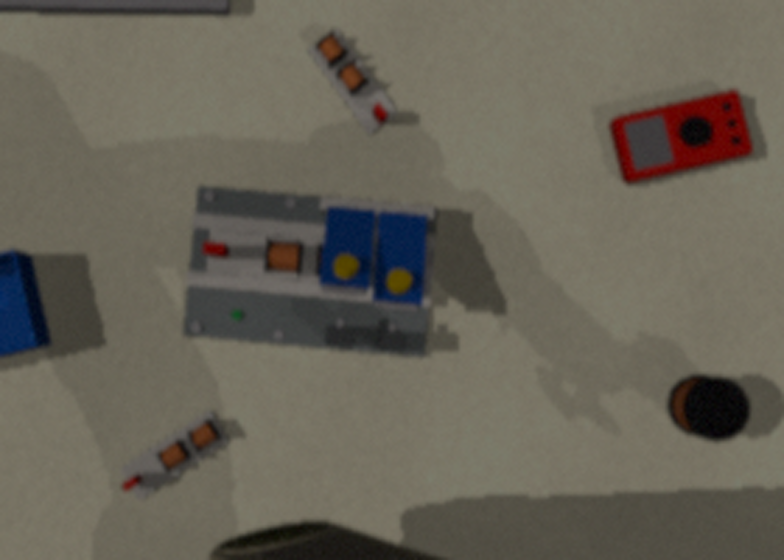

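```bash
cat >> h.py <<'E'
np.set_printoptions(precision=4,suppress=True)
def fit2(J,W):
    J=np.array(J,float);W=np.array(W,float);jm=J.mean(0);wm=W.mean(0)
    a=J-jm;b=W-wm
    th=np.arctan2((a[:,0]*b[:,1]-a[:,1]*b[:,0]).sum(),(a*b).sum())
    Rm=np.array([[np.cos(th),-np.sin(th)],[np.sin(th),np.cos(th)]])
    t=wm-Rm@jm
    return th,t,W-(J@Rm.T+t)
E
python3 - <<'E'
from h import *
c=cam('top')
px=[(270.7,167.1),(355,174.3),(352.5,226.8),(266.4,219.6)]
W=[px2w(c,r,co,z=.01)[:2] for co,r in px]
J=np.array([[76,210],[76,-70],[-100,-70],[-100,210]])/1000
th,t,res=fit2(J,W);print(th,np.degrees(th),t,res)
Rm=np.array([[np.cos(th),-np.sin(th)],[np.sin(th),np.cos(th)]])
for n in ['carrier_grip']:
  for a in env.pinpoint('top',n):
    w=px2w(c,*a['location'],z=.076);print(n,a['score'],w,Rm.T@(w[:2]-t))
print(env.get_state()['clock'])
for y in (.13,.2): print(w2px(c,[*(t+Rm@[0,y]),.076]))
E
```

```text
-0.06185510444653148 -3.5440364261271458 [ 0.5139 -0.0444] [[-0.0018 -0.0011]
 [-0.0035  0.0041]
 [ 0.0021 -0.0008]
 [ 0.0032 -0.0022]]
carrier_grip 0.97 [ 0.671 -0.045  0.076] [0.1568 0.0091]
carrier_grip 0.76 [0.5342 0.1256 0.076 ] [0.0097 0.1709]
carrier_grip 0.75 [0.2746 0.223  0.076 ] [-0.2553  0.2521]
carrier_grip 0.59 [ 0.5637 -0.0252  0.076 ] [0.0485 0.0221]
1.4
(np.float64(190.27323398112), np.float64(291.43859358127247))
(np.float64(188.50338978836388), np.float64(268.85441522468307))
```

```bash
cat >> h.py <<'E'
def plan(tgt,yawx,N,hand=0):
    """rows to bring the tool to tgt, tool x at yaw yawx (deg), tool pointing down"""
    s=env.get_state();p=np.array(s['tcp_pos']);M=rot(s['orientation'])
    y0=np.degrees(np.arctan2(M[1,0],M[0,0]))
    d=(np.array(tgt)-p)/N;dt=((yawx-y0+180)%360-180)/N
    print('pos',p,'yaw',y0,'tilt',M[:,2],'dist/row',np.linalg.norm(d))
    out=[]
    for k in range(N):
        a=np.radians(y0+dt*k);X=np.array([np.cos(a),np.sin(a),0]);Y=np.array([np.sin(a),-np.cos(a),0])
        out.append([round(v/.8,4) for v in (d@X,d@Y,-d[2])])
    for k in range(0,N,5):print(out[k:k+5],'turn',round(-dt/5,3))
E
python3 - <<'E'
from h import *
plan([.525,.14,.30],86.46,20)
E
```

```text
pos [ 0.1938 -0.5414  0.2423] yaw 19.70034819131996 tilt [ 0.     -0.0001 -1.    ] dist/row 0.03798998043774734
[[np.float64(0.0338), np.float64(-0.0331), np.float64(-0.0036)], [np.float64(0.0357), np.float64(-0.0311), np.float64(-0.0036)], [np.float64(0.0375), np.float64(-0.029), np.float64(-0.0036)], [np.float64(0.0391), np.float64(-0.0267), np.float64(-0.0036)], [np.float64(0.0406), np.float64(-0.0244), np.float64(-0.0036)]] turn -0.668
[[np.float64(0.0419), np.float64(-0.022), np.float64(-0.0036)], [np.float64(0.0431), np.float64(-0.0195), np.float64(-0.0036)], [np.float64(0.0442), np.float64(-0.017), np.float64(-0.0036)], [np.float64(0.0451), np.float64(-0.0144), np.float64(-0.0036)], [np.float64(0.0459), np.float64(-0.0117), np.float64(-0.0036)]] turn -0.668
[[np.float64(0.0465), np.float64(-0.009), np.float64(-0.0036)], [np.float64(0.0469), np.float64(-0.0063), np.float64(-0.0036)], [np.float64(0.0472), np.float64(-0.0036), np.float64(-0.0036)], [np.float64(0.0473), np.float64(-0.0008), np.float64(-0.0036)], [np.float64(0.0473), np.float64(0.0019), np.float64(-0.0036)]] turn -0.668
[[np.float64(0.0471), np.float64(0.0047), np.float64(-0.0036)], [np.float64(0.0468), np.float64(0.0074), np.float64(-0.0036)], [np.float64(0.0463), np.float64(0.0101), np.float64(-0.0036)], [np.float64(0.0456), np.float64(0.0128), np.float64(-0.0036)], [np.float64(0.0448), np.float64(0.0154), np.float64(-0.0036)]] turn -0.668
```

```bash
python3 -m creep '{"hand":[0,0,0,0,0],"delta_pos":[[0.034,-0.033,-0.004],[0.036,-0.031,-0.004],[0.038,-0.029,-0.004],[0.039,-0.027,-0.004],[0.041,-0.024,-0.004]],"turn":[-0.67,-0.67,-0.67,-0.67,-0.67]}'
python3 -m creep '{"hand":[0,0,0,0,0],"delta_pos":[[0.042,-0.022,-0.004],[0.043,-0.020,-0.004],[0.044,-0.017,-0.004],[0.045,-0.014,-0.004],[0.046,-0.012,-0.004]],"turn":[-0.67,-0.67,-0.67,-0.67,-0.67]}'
python3 -m creep '{"hand":[0,0,0,0,0],"delta_pos":[[0.047,-0.009,-0.004],[0.047,-0.006,-0.004],[0.047,-0.004,-0.004],[0.047,-0.001,-0.004],[0.047,0.002,-0.004]],"turn":[-0.67,-0.67,-0.67,-0.67,-0.67]}'
python3 - <<'E'
from h import *
plan([.525,.14,.30],86.46,5)
E
```

```text
clock: 1.82
tcp_pos: [0.2779, -0.3692, 0.2584]
orientation: [0.0, 0.95, 0.314, 0.0]
wrist_force: [0.1, 0.4, -0.2]
finger_gap: 0.0256
clock: 2.23
tcp_pos: [0.3602, -0.1985, 0.2747]
orientation: [0.0, 0.894, 0.449, 0.0]
wrist_force: [1.2, -0.2, 0.4]
finger_gap: -0.0001
clock: 2.65
tcp_pos: [0.4424, -0.0279, 0.2908]
orientation: [0.0, 0.819, 0.574, 0.0]
wrist_force: [0.2, 0.3, 0.4]
finger_gap: 0.0003
pos [ 0.4424 -0.0279  0.2908] yaw 70.12113754630019 tilt [ 0.001  -0.0004 -1.    ] dist/row 0.037465709465041894
[[np.float64(0.0465), np.float64(0.0051), np.float64(-0.0023)], [np.float64(0.0461), np.float64(0.0078), np.float64(-0.0023)], [np.float64(0.0456), np.float64(0.0104), np.float64(-0.0023)], [np.float64(0.0449), np.float64(0.013), np.float64(-0.0023)], [np.float64(0.0441), np.float64(0.0155), np.float64(-0.0023)]] turn -0.654
```

```bash
python3 -m creep '{"hand":[0,0,0,0,0],"delta_pos":[[0.046,0.005,-0.002],[0.046,0.008,-0.002],[0.046,0.010,-0.002],[0.045,0.013,-0.002],[0.044,0.015,-0.002]],"turn":[-0.65,-0.65,-0.65,-0.65,-0.65]}'
python3 - <<'E'
from h import *
c=cam('wrist');save(c,'w1.png');print(c['origin'],c['orientation'],rot(c['orientation'])[:,2],c['fx'])
s=env.get_state();print(s['tcp_pos'],s['clock'])
for t in ['jig','jig_stop','carrier','carrier_grip','cover_inner_pad','cover_outer_pad','cover_inner_hinge','cover_outer_hinge']:
        print('P',t,[(round(a['score'],2),np.round(a['location'],1)) for a in env.pinpoint('wrist',t)])
E
```

```text
clock: 3.07
tcp_pos: [0.5249, 0.1397, 0.2985]
orientation: [0.0, 0.729, 0.684, 0.0]
wrist_force: [0.3, -1.1, 0.0]
finger_gap: 0.0
[0.529  0.2199 0.4292] [ 0.1581  0.9869 -0.0307 -0.0045] [-0.0186 -0.3119 -0.9499] 276.6506174087576
[0.5275 0.1447 0.2979] 3.1167
P jig []
P jig_stop []
P carrier [(0.97, array([242.6, 451.9])), (0.66, array([230.5, 321.9])), (0.66, array([162.6, 177.4]))]
P carrier_grip [(0.71, array([178.2, 320.6])), (0.7, array([281. , 426.7])), (0.6, array([119.5, 122.5]))]
P cover_inner_pad [(0.67, array([329.8, 308.7]))]
P cover_outer_pad []
P cover_inner_hinge [(0.73, array([301.7, 351.9]))]
P cover_outer_hinge [(0.91, array([273.8, 355.1]))]
```

View pics/w1.png

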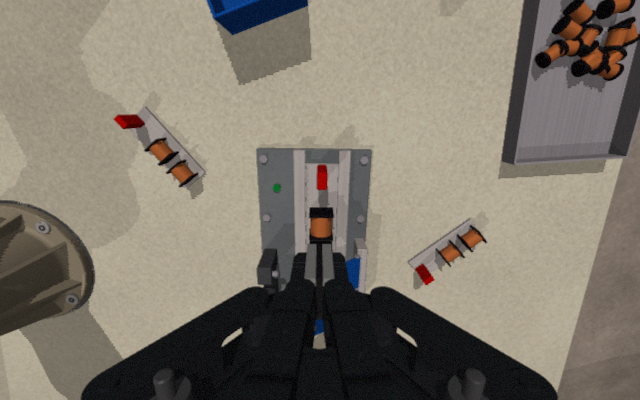

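```bash
python3 - <<'E'
from h import *
c=cam('wrist')
a=px2w(c,149.5,257,z=.01);b=px2w(c,149.5,371,z=.01);h=px2w(c,178.2,320.6,z=.076)
h2=px2w(c,167,322,z=.076);h3=px2w(c,188,322,z=.076)
l=px2w(c,245,262,z=.01)
r1=px2w(c,160,304,z=.025)
print(a,b,np.linalg.norm(a-b),h,h2,h3,l)
ang=np.arctan2(*(b-a)[1::-1]);print(np.degrees(ang),'left edge',np.degrees(np.arctan2(*(a-l)[1::-1]))-90)
e=np.array([np.cos(ang),np.sin(ang)]);f=np.array([-e[1],e[0]])
o=(a[:2]+.1*e-.21*f+b[:2]-.076*e-.21*f)/2;print('o',o)
for q in(h,h2,h3):print((q[:2]-o)@e,(q[:2]-o)@f)
print(c['depth'][178,320],c['depth'][170:190:3,320], [px2w(c,r,321)[2] for r in range(160,196,3)])
d=c['depth'];print('tbl',px2w(c,200,240),px2w(c,100,320))
E
python3 - <<'E'
import cv2
a=cv2.imread('pics/w1.png')[130:340,230:400];cv2.imwrite('pics/w1c.png',cv2.resize(a,None,fx=2.8,fy=2.8,interpolation=cv2.INTER_CUBIC))
E
```

```text
[0.4326 0.1693 0.01  ] [0.6033 0.1578 0.01  ] 0.17103588568147488 [0.5255 0.1343 0.076 ] [0.5283 0.149  0.076 ] [0.5265 0.121  0.076 ] [0.4193 0.011  0.01  ]
-3.851758416882786 left edge -4.822391127863455
o [ 0.5158 -0.0468]
-0.0024675338041888245 0.18136037319831017
-0.000692162195398002 0.196131471474751
-0.0005913905033712967 0.16811831886830142
0.3629115 [0.3604 0.3593 0.362  0.3613 0.364  0.3654 0.4264] [np.float64(0.008511246734734412), np.float64(0.028534295311541336), np.float64(0.42925139878946056), np.float64(0.07337068865041851), np.float64(0.07481875388558856), np.float64(0.07519547541722893), np.float64(0.07532333881815023), np.float64(0.07535932159891673), np.float64(0.07545075877104684), np.float64(0.01675289199553709), np.float64(0.016240631160515273), np.float64(0.01720395625980531)]
tbl [ 0.391   0.0887 -0.0018] [ 0.5316  0.2329 -0.0026]
```

View pics/w1c.png

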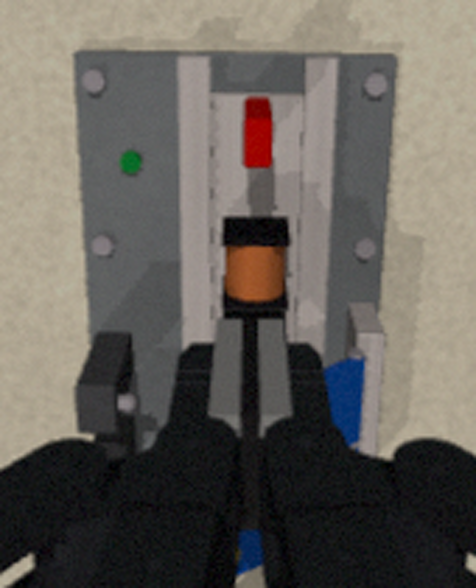

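```bash
python3 - <<'E'
from h import *
plan([.529,.182,.298],86.3,2)
plan([.529,.182,.051],86.3,8)
E
```

```text
pos [0.5242 0.1366 0.2986] yaw 86.08447502788323 tilt [ 0.0004 -0.0001 -1.    ] dist/row 0.02283439001574643
[[np.float64(0.0285), np.float64(0.0011), np.float64(0.0004)], [np.float64(0.0285), np.float64(0.0011), np.float64(0.0004)]] turn -0.022
pos [0.5242 0.1366 0.2986] yaw 86.08447502788323 tilt [ 0.0004 -0.0001 -1.    ] dist/row 0.03147257134243397
[[np.float64(0.0071), np.float64(0.0003), np.float64(0.0387)], [np.float64(0.0071), np.float64(0.0003), np.float64(0.0387)], [np.float64(0.0071), np.float64(0.0003), np.float64(0.0387)], [np.float64(0.0071), np.float64(0.0003), np.float64(0.0387)], [np.float64(0.0071), np.float64(0.0003), np.float64(0.0387)]] turn -0.005
[[np.float64(0.0071), np.float64(0.0003), np.float64(0.0387)], [np.float64(0.0071), np.float64(0.0003), np.float64(0.0387)], [np.float64(0.0071), np.float64(0.0003), np.float64(0.0387)]] turn -0.005
```

```bash
python3 -m creep '{"hand":[0,0,0,0,0],"delta_pos":[[0.033,0.001,0],[0.033,0.001,0],[0,0,0],[0,0,0],[0,0,0]],"turn":[0,0,0,0,0]}'
python3 - <<'E'
from h import *
c=cam('wrist');save(c,'w2.png');print(c['origin'],c['orientation'])
print([(round(a['score'],2),np.round(a['location'],1),px2w(c,*a['location'],z=.076)) for a in env.pinpoint('wrist','carrier_grip')])
p=c['pixels'].astype(int)
h=cv2.cvtColor(c['pixels'],cv2.COLOR_RGB2HSV)
m=((h[...,0]<8)|(h[...,0]>172))&(h[...,1]>200)&(h[...,2]>60)
import pickle;pickle.dump(c,open('w2.pkl','wb'))
a=c['pixels'][100:300,220:420,::-1];cv2.imwrite('pics/w2c.png',cv2.resize(a,None,fx=3,fy=3,interpolation=cv2.INTER_CUBIC))
print(env.get_state()['tcp_pos'])
E
```

```text
clock: 3.98
tcp_pos: [0.5293, 0.1895, 0.2984]
orientation: [0.0, 0.73, 0.683, -0.0]
wrist_force: [0.1, -0.4, -0.6]
finger_gap: 0.0001
[0.5338 0.2698 0.429 ] [ 0.1584  0.9868 -0.0324 -0.0051]
[(0.91, array([157.3, 127.3]), array([0.2867, 0.2306, 0.076 ])), (0.89, array([305.1, 422.5]), array([ 0.6736, -0.0212,  0.076 ])), (0.57, array([216.6, 316.7]), array([0.522 , 0.1341, 0.076 ]))]
[0.5294 0.1893 0.2984]
```

View pics/w2c.png

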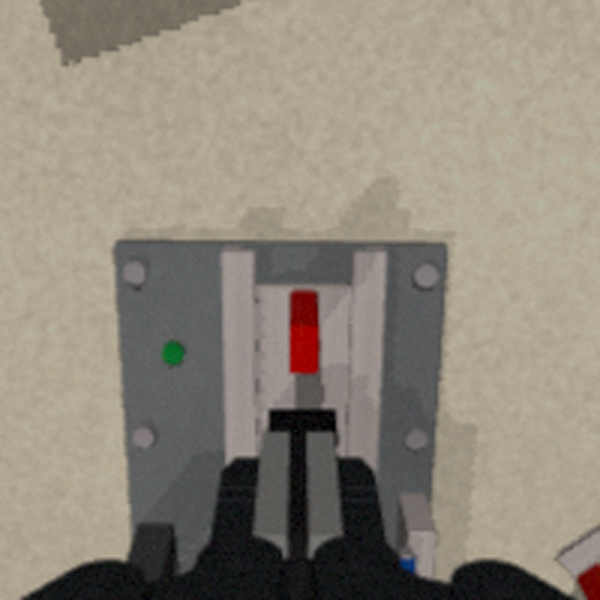

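```bash
cat > fit.py <<'E'
from h import *
E
python3 - <<'E'
from h import *
import pickle
c=pickle.load(open('w2.pkl','rb'))
P=[(241,116.5,.01,-100,210),(242.5,446.5,.01,76,210)]
# edges: left edge lower (crop x131,y530), right edge (436,500)
W=[px2w(c,100+a/3,220+b/3,z=z)[:2] for a,b,z,_,_ in P]
th,t,res=fit2(np.array([[p[3],p[4]] for p in P])/1e3,W);print(np.degrees(th),t,res)
l=px2w(c,100+530/3,220+131/3,z=.01);print('edge ang',np.degrees(np.arctan2(W[0][1]-l[1],W[0][0]-l[0]))-90)
# rails top inner edges y=210 end (z 25)
for a,b in((250,221),(250,254),(250,353),(250,386)):print(px2w(c,100+a/3,220+b/3,z=.025))
for a,b in ((349,304),(325,304),(373,304)):print('h',px2w(c,100+a/3,220+b/3,z=.076))
print([round(float(px2w(c,r,321)[2]),3) for r in range(195,228,3)], px2w(c,130,300),px2w(c,200,240))
plan([.532,.182,.051],86.3,8)
E
```

```text
-4.033834335412646 [ 0.5166 -0.0416] [[ 0.0025 -0.0002]
 [-0.0025  0.0002]]
edge ang -4.85078605364572
[0.4894 0.1701 0.025 ]
[0.5059 0.169  0.025 ]
[0.5554 0.1658 0.025 ]
[0.5719 0.1647 0.025 ]
h [0.5283 0.134  0.076 ]
h [0.5291 0.1456 0.076 ]
h [0.5276 0.1223 0.076 ]
[0.016, 0.03, 0.043, 0.057, 0.07, 0.075, 0.075, 0.074, 0.075, 0.075, 0.017] [0.504  0.2455 0.0009] [ 0.3967  0.1417 -0.0006]
pos [0.5294 0.1893 0.2984] yaw 86.12392893164116 tilt [ 0.     -0.0004 -1.    ] dist/row 0.030940038720504992
[[np.float64(-0.0011), np.float64(0.0005), np.float64(0.0387)], [np.float64(-0.0011), np.float64(0.0005), np.float64(0.0387)], [np.float64(-0.0011), np.float64(0.0005), np.float64(0.0387)], [np.float64(-0.0011), np.float64(0.0005), np.float64(0.0387)], [np.float64(-0.0011), np.float64(0.0005), np.float64(0.0387)]] turn -0.004
[[np.float64(-0.0011), np.float64(0.0005), np.float64(0.0387)], [np.float64(-0.0011), np.float64(0.0005), np.float64(0.0387)], [np.float64(-0.0011), np.float64(0.0005), np.float64(0.0387)]] turn -0.004
```

```bash
python3 -m creep '{"hand":[0,0,0,0,0],"delta_pos":[[0,0.002,0.039],[0,0,0.039],[0,0,0.039],[0,0,0.039],[0,0,0.039]],"turn":[0,0,0,0,0]}'
python3 -m creep '{"hand":[0,0,0,0,0],"delta_pos":[[0,0,0.039],[0,0,0.039],[0,0,0.036],[0,0,0],[0,0,0]],"turn":[0,0,0,0,0]}'
python3 - <<'E'
from h import *
c=cam('wrist');save(c,'w3.png')
print(env.get_state()['tcp_pos'],env.get_state()['wrist_force'])
E
```

```text
clock: 4.5
tcp_pos: [0.5311, 0.1891, 0.1413]
orientation: [0.0, 0.731, 0.683, 0.0]
wrist_force: [0.7, 0.2, -0.0]
finger_gap: -0.0
clock: 4.92
tcp_pos: [0.5297, 0.1891, 0.0501]
orientation: [-0.001, 0.731, 0.683, -0.002]
wrist_force: [0.3, 0.1, 1.2]
finger_gap: 0.0
[0.5314 0.1896 0.0519] [ 0.0559 -0.2468  1.1972]
```

View pics/w3.png

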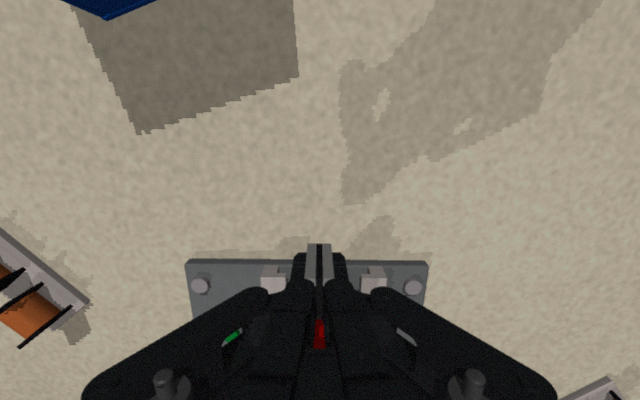

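```bash
python3 -m creep '{"hand":[0,0,0,0,0],"delta_pos":[[-0.008,0,0],[-0.008,0,0],[-0.008,0,0],[-0.008,0,0],[-0.008,0,0]],"turn":[0,0,0,0,0]}'
python3 -m creep '{"hand":[0,0,0,0,0],"delta_pos":[[-0.008,0,0],[-0.008,0,0],[-0.008,0,0],[-0.008,0,0],[-0.008,0,0]],"turn":[0,0,0,0,0]}'
python3 - <<'E'
from h import *
c=cam('wrist');save(c,'w4.png')
print(env.get_state()['tcp_pos'],env.get_state()['wrist_force'])
E
```

```text
clock: 5.38
tcp_pos: [0.5294, 0.1574, 0.052]
orientation: [0.0, 0.73, 0.683, 0.001]
wrist_force: [-0.4, 0.7, -0.3]
finger_gap: 0.0001
clock: 5.8
tcp_pos: [0.5269, 0.1259, 0.0512]
orientation: [-0.0, 0.73, 0.683, 0.0]
wrist_force: [-0.2, 4.1, 2.8]
finger_gap: 0.0001
[0.5267 0.1246 0.051 ] [-0.5025  1.5475  1.6279]
```

View pics/w4.png

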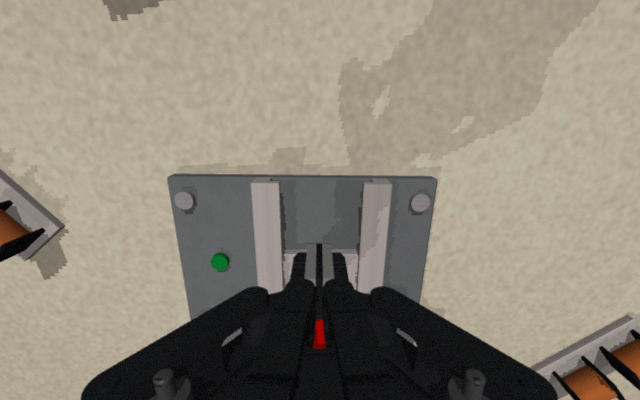

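Pushing works: about 4 N, carrier end (row ~250) moving with the fingers. Continue, slowing towards y≈0.086.

```bash
python3 -m creep '{"hand":[0,0,0,0,0],"delta_pos":[[-0.008,0,0],[-0.008,0,0],[-0.008,0,0],[-0.006,0,0],[-0.004,0,0]],"turn":[0,0,0,0,0]}'
python3 -m creep '{"hand":[0,0,0,0,0],"delta_pos":[[-0.0025,0,0],[-0.0025,0,0],[-0.0025,0,0],[-0.0025,0,0],[0,0,0]],"turn":[0,0,0,0,0]}'
```

```text
clock: 6.27
tcp_pos: [0.5249, 0.0984, 0.051]
orientation: [-0.0, 0.73, 0.683, -0.0]
wrist_force: [0.9, 3.5, 0.6]
finger_gap: 0.0001
clock: 6.68
tcp_pos: [0.5243, 0.0907, 0.0509]
orientation: [0.0, 0.73, 0.683, -0.0]
wrist_force: [1.2, 0.6, 0.9]
finger_gap: 0.0003
```

```bash
python3 -m creep '{"hand":[0,0,0,0,0],"delta_pos":[[-0.002,0,0],[-0.002,0,0],[-0.002,0,0],[0,0,0],[0,0,0]],"turn":[0,0,0,0,0]}'
python3 -m creep '{"hand":[0,0,0,0,0],"delta_pos":[[-0.002,0,0],[-0.002,0,0],[0,0,0],[0,0,0],[0,0,0]],"turn":[0,0,0,0,0]}'
python3 -m creep '{"hand":[0,0,0,0,0],"delta_pos":[[-0.002,0,0],[-0.002,0,0],[0,0,0],[0,0,0],[0,0,0]],"turn":[0,0,0,0,0]}'
```

```text
clock: 7.1
tcp_pos: [0.5241, 0.086, 0.051]
orientation: [0.0, 0.73, 0.683, -0.0]
wrist_force: [0.8, 0.6, -1.1]
finger_gap: 0.0003
clock: 7.52
tcp_pos: [0.5246, 0.0845, 0.0513]
orientation: [-0.001, 0.73, 0.684, 0.001]
wrist_force: [2.3, 7.0, -0.5]
finger_gap: -0.0002
clock: 7.93
tcp_pos: [0.525, 0.0842, 0.052]
orientation: [-0.002, 0.729, 0.684, 0.004]
wrist_force: [2.1, 17.1, 1.4]
finger_gap: -0.0
```

```bash
python3 -m creep '{"hand":[0,0,0,0,0],"delta_pos":[[-0.002,0,0],[-0.001,0,0],[0,0,0],[0,0,0],[0,0,0]],"turn":[0,0,0,0,0]}'
python3 - <<'E'
from h import *
c=cam('side');save(c,'s5.png')
a=c['pixels'][150:290,230:430,::-1];cv2.imwrite('pics/s5c.png',cv2.resize(a,None,fx=4,fy=4,interpolation=cv2.INTER_CUBIC))
E
```

```text
clock: 8.35
tcp_pos: [0.5251, 0.0841, 0.0524]
orientation: [-0.004, 0.728, 0.685, 0.006]
wrist_force: [2.0, 25.1, 4.9]
finger_gap: 0.0001
```

View pics/s5c.png

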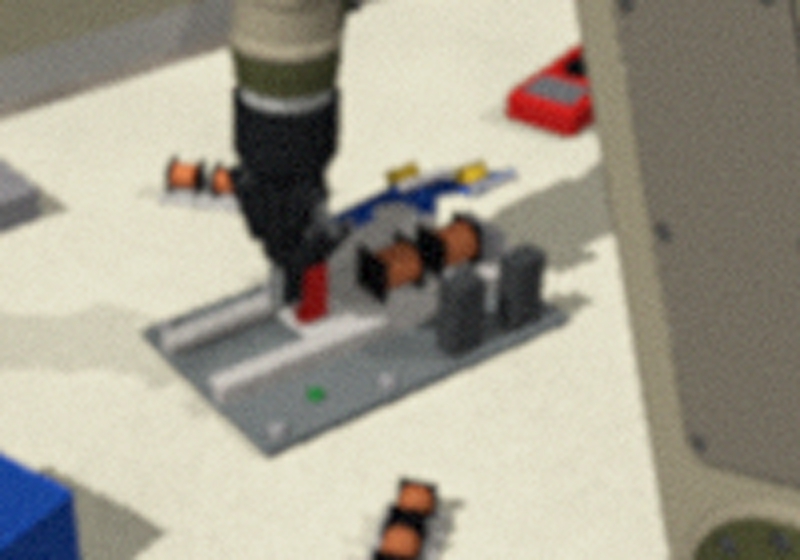

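```bash
python3 -m creep '{"hand":[0,0,0,0,0],"delta_pos":[[0.01,0,0],[0.02,0,0],[0.02,0,0],[0,0,-0.04],[0,0,-0.05]],"turn":[0,0,0,0,0]}'
python3 -m creep '{"hand":[0,0,0,0,0],"delta_pos":[[0.04,0,-0.03],[0.04,0,-0.03],[0.04,0,-0.03],[0.04,0,-0.03],[0,0,0]],"turn":[0,0,0,0,0]}'
python3 - <<'E'
from h import *
import pickle
pts={}
for n in ['wrist','top','side']:
    c=cam(n);save(c,n+'6.png');pickle.dump(c,open(n+'6.pkl','wb'))
    for t in ['cover_inner_pad','cover_outer_pad','carrier_grip','jig_stop','cover_inner_hinge','cover_outer_hinge','carrier']:
        print(n,t,[(round(a['score'],2),np.round(a['location'],1)) for a in env.pinpoint(n,t)])
    y0,x0,s=(220,220,3) if n=='wrist' else ((150,250,4) if n=='top' else (150,260,4))
    a=c['pixels'][y0:y0+(180 if n=='wrist' else 120),x0:x0+180,::-1];cv2.imwrite('pics/%s6c.png'%n,cv2.resize(a,None,fx=s,fy=s,interpolation=cv2.INTER_CUBIC))
print(env.get_state()['tcp_pos'],env.get_state()['wrist_force'],env.get_state()['clock'])
E
```

```text
clock: 8.82
tcp_pos: [0.5231, 0.1175, 0.1204]
orientation: [-0.002, 0.73, 0.684, -0.004]
wrist_force: [0.8, 0.4, -0.2]
finger_gap: 0.0005
clock: 9.23
tcp_pos: [0.5373, 0.25, 0.2244]
orientation: [0.002, 0.729, 0.685, 0.004]
wrist_force: [0.7, 0.7, -0.1]
finger_gap: 0.0
wrist cover_inner_pad []
wrist cover_outer_pad []
wrist carrier_grip [(0.7, array([220.7,  90.6])), (0.65, array([334.7, 316.6]))]
wrist jig_stop []
wrist cover_inner_hinge []
wrist cover_outer_hinge []
wrist carrier [(0.81, array([246.5, 160.6])), (0.63, array([357.2, 315.1]))]
top cover_inner_pad [(0.69, array([199.8, 344.3]))]
top cover_outer_pad [(0.62, array([192.8, 322.6]))]
top carrier_grip [(0.78, array([140.1, 333. ])), (0.7, array([273.8, 245.8])), (0.54, array([188.5, 302.5]))]
top jig_stop [(0.8, array([195.8, 350. ]))]
top cover_inner_hinge [(0.9, array([176.2, 343.3]))]
top cover_outer_hinge [(0.97, array([174.7, 327.2]))]
top carrier [(0.84, array([125.2, 317.5])), (0.69, array([258.6, 270.5]))]
side cover_inner_pad [(0.53, array([191.5, 342. ]))]
side cover_outer_pad [(0.65, array([188.6, 329.6]))]
side carrier_grip [(0.76, array([295.2, 323.9])), (0.75, array([189.9, 298.9])), (0.7, array([213.8, 307.7]))]
side jig_stop [(0.82, array([217.4, 346.3])), (0.75, array([222.3, 331.6]))]
side cover_inner_hinge [(0.61, array([197.7, 329.7]))]
side cover_outer_hinge [(0.78, array([204.6, 319.3]))]
side carrier [(0.96, array([287.3, 329.7])), (0.84, array([196.4, 284.2])), (0.68, array([221.3, 335.1]))]
[0.5348 0.2453 0.2191] [-0.0069 -0.2594 -0.7113] 10.4333
```

View pics/wrist6c.png

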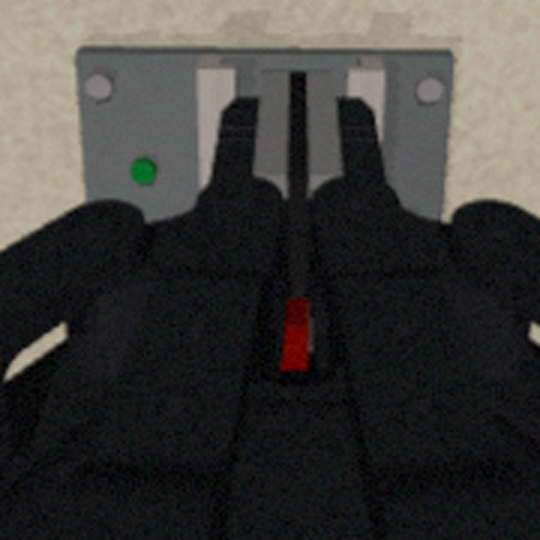

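View pics/top6c.png

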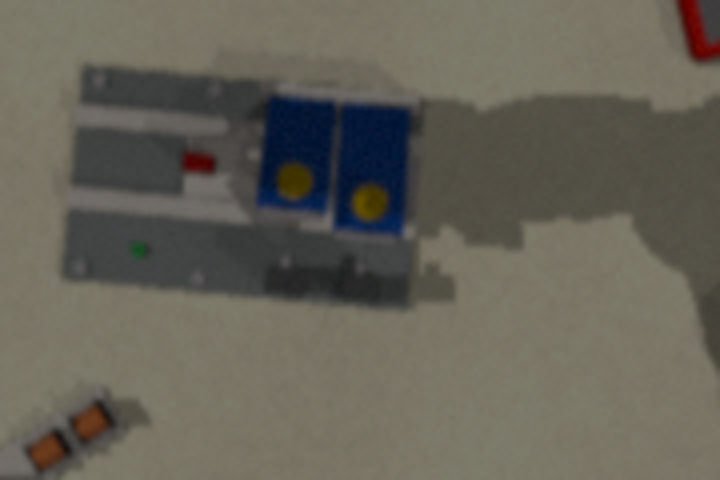

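View pics/side6c.png

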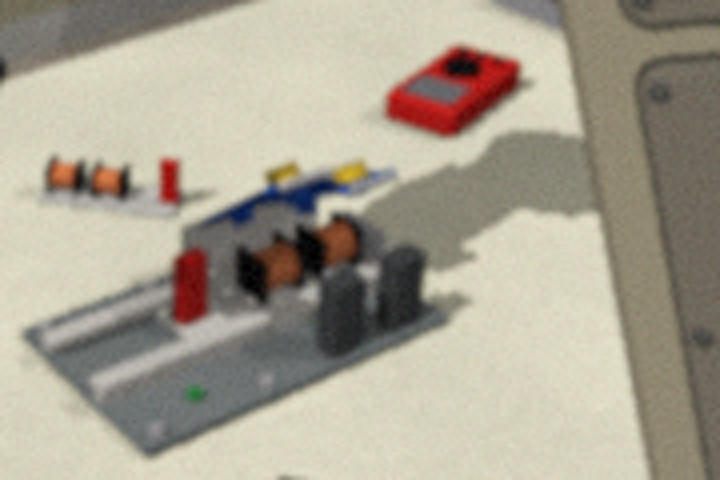

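```bash
cat > fit.py <<'E'
from h import *
import pickle
from scipy.optimize import least_squares
T=pickle.load(open('top6.pkl','rb'));S=pickle.load(open('side6.pkl','rb'));W2=pickle.load(open('w2.pkl','rb'))
def tp(x,y):return (150+y/4,250+x/4)
def sp(x,y):return (150+y/4,260+x/4)
def wp(x,y):return (100+y/3,220+x/3)
def pad(th,y):return [55-92*np.cos(th)+16*np.sin(th),y,58+92*np.sin(th)+16*np.cos(th)]
obs=[(T,tp(84,67),[76,210,10]),(T,tp(408,308),[-100,-70,10]),(T,tp(63,280),[-100,210,10]),
(T,tp(200,161),[0,105,76]),(S,sp(152,452),[-100,210,10]),(S,sp(25,333),[76,210,10]),(S,sp(445,320),[-100,-70,10]),(S,sp(191,252),[0,105,76]),
(W2,wp(116.5,241),[-100,210,10]),(W2,wp(446.5,242.5),[76,210,10]),
(T,tp(294,181),'o'),(T,tp(370,202),'i'),(S,sp(283,173),'o'),(S,sp(350,173),'i')]
def w(p,j):
    c,s=np.cos(p[2]),np.sin(p[2]);j=np.array(j)/1e3
    return [p[0]+c*j[0]-s*j[1],p[1]+s*j[0]+c*j[1],j[2]]
def f(p):
    r=[]
    for c,px,j in obs:
        if j=='o':j=pad(p[3],29)
        if j=='i':j=pad(p[4],-29)
        q=w2px(c,w(p,j));r+=[q[0]-px[0],q[1]-px[1]]
    return r
if __name__=='__main__':
    s=least_squares(f,[.516,-.043,-.07,.6,.7],loss='soft_l1')
    print(s.x,np.degrees(s.x[2]));print(np.reshape(f(s.x),(-1,2)).round(1))
    for th,y in((s.x[3],29),(s.x[4],-29)):
        print('open',w(s.x,pad(th,y)),'shut',w(s.x,pad(0,y)),'.35',w(s.x,pad(.35,y)))
    print('home handle',w(s.x,[0,105,76]))
E
python3 fit.py
```

```text
[ 0.5148 -0.0433 -0.0672  0.6091  0.4281] -3.849811579141112
[[-0.8 -0.8]
 [ 0.3 -0.3]
 [-0.  -0.5]
 [ 0.2 -0.8]
 [-0.9 -0.9]
 [-1.7 -1.7]
 [-2.2  0.8]
 [ 0.3 -0.3]
 [ 1.3 -3.1]
 [ 1.   0. ]
 [-0.  -0.1]
 [ 0.2 -0.1]
 [ 0.1 -0.3]
 [-0.1 -0.1]]
open [np.float64(0.5054504001495865), np.float64(-0.013610496920471882), np.float64(0.12376138634761352)] shut [np.float64(0.4798065122126071), np.float64(-0.011884837928800216), np.float64(0.074)] .35 [np.float64(0.4908456211793719), np.float64(-0.01262769477232396), np.float64(0.10457656169145958)]
open [np.float64(0.490825209814404), np.float64(-0.07075749571684284), np.float64(0.11075203366308235)] shut [np.float64(0.47591231449515187), np.float64(-0.06975395943705683), np.float64(0.074)] .35 [np.float64(0.48695142346191667), np.float64(-0.07049681628058056), np.float64(0.10457656169145958)]
home handle [np.float64(0.5218257625976432), np.float64(0.061459436538124905), np.float64(0.076)]
```

```bash
python3 -m creep '{"hand":[0,0,0,0,0],"delta_pos":[[-0.04,-0.002,0],[-0.045,-0.002,0],[-0.045,-0.002,0],[-0.045,-0.002,0],[-0.045,-0.002,0]],"turn":[0,0,0,0,0]}'
python3 -m creep '{"hand":[0,0,0,0,0],"delta_pos":[[-0.045,-0.002,0],[-0.04,-0.002,0],[-0.02,-0.002,0],[0,0,0],[0,0,0]],"turn":[0,0,0,0,0]}'
python3 - <<'E'
from h import *
c=cam('wrist');save(c,'w7.png')
plan([.5055,-.0136,.145],86.15,4)
E
```

```text
clock: 10.85
tcp_pos: [0.5147, 0.0689, 0.2192]
orientation: [0.0, 0.73, 0.684, 0.0]
wrist_force: [0.8, -0.5, 0.5]
finger_gap: -0.0002
clock: 11.27
tcp_pos: [0.5047, -0.0141, 0.2192]
orientation: [0.0, 0.731, 0.682, 0.0]
wrist_force: [-0.4, 0.1, 0.8]
finger_gap: 0.0001
pos [ 0.5048 -0.0133  0.2192] yaw 86.1528276659036 tilt [ 0.0003  0.0003 -1.    ] dist/row 0.018549207715025832
[[np.float64(-0.0001), np.float64(0.0002), np.float64(0.0232)], [np.float64(-0.0001), np.float64(0.0002), np.float64(0.0232)], [np.float64(-0.0001), np.float64(0.0002), np.float64(0.0232)], [np.float64(-0.0001), np.float64(0.0002), np.float64(0.0232)]] turn 0.0
```

View pics/w7.png

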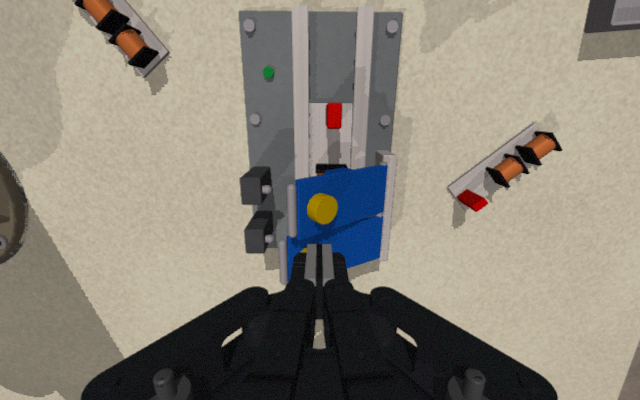

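```bash
python3 - <<'E'
from h import *
c=cam('wrist')
print(px2w(c,208,322,z=.124),px2w(c,208,322),[ (a['score'],a['location'],px2w(c,*a['location'],z=.124)) for a in env.pinpoint('wrist','cover_outer_pad')])
E
python3 -m creep '{"hand":[0,0,0,0,0],"delta_pos":[[0,0,0.023],[0,0,0.023],[0,0,0.023],[0,0,0.016],[0,0,0]],"turn":[0,0,0,0,0]}'
```

```text
[ 0.5069 -0.0121  0.124 ] [ 0.5069 -0.0098  0.1307] [(0.75, [211.2, 325.8], array([ 0.51  , -0.0153,  0.124 ])), (0.34, [189.7, 378.2], array([0.5553, 0.0011, 0.124 ]))]
clock: 11.83
tcp_pos: [0.503, -0.0117, 0.1484]
orientation: [-0.002, 0.729, 0.684, -0.001]
wrist_force: [0.3, 0.3, -1.0]
finger_gap: 0.0002
```

```bash
python3 -m creep '{"hand":[0,0,0,0,0],"delta_pos":[[0,0,0.0125],[0,-0.005,0.0075],[0,-0.006,0.01],[0,-0.006,0.011],[0,-0.005,0.01]],"turn":[0,0,0,0,0]}'
python3 - <<'E'
from h import *
c=cam('side');a=c['pixels'][150:270,260:440,::-1];cv2.imwrite('pics/s8.png',cv2.resize(a,None,fx=4,fy=4))
print(env.get_state()['tcp_pos'],env.get_state()['wrist_force'])
E
```

```text
clock: 12.25
tcp_pos: [0.4869, -0.0119, 0.1099]
orientation: [0.0, 0.73, 0.683, 0.0]
wrist_force: [0.5, 0.5, 0.9]
finger_gap: 0.0005
[ 0.485  -0.0117  0.1082] [-1.7219  0.9813 -0.8231]
```

View pics/s8.png

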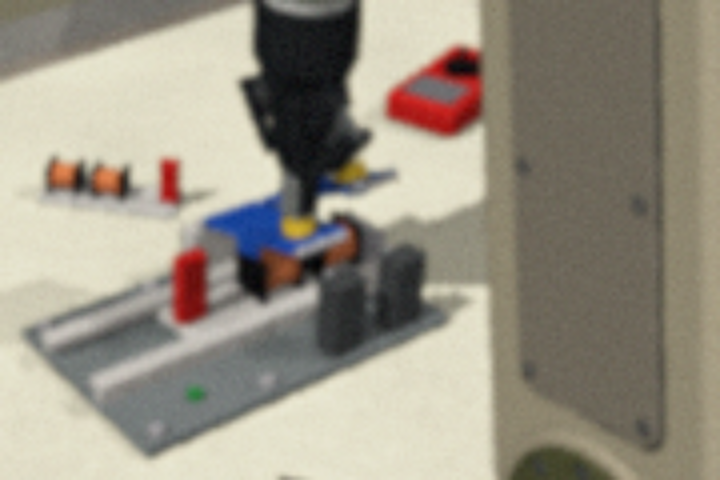

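```bash
python3 -m creep '{"hand":[0,0,0,0,0],"delta_pos":[[0,-0.003,0.008],[0,-0.002,0.007],[0,-0.001,0.005],[0,0,0.003],[0,0,0]],"turn":[0,0,0,0,0]}'
python3 -m creep '{"hand":[0,0,0,0,0],"delta_pos":[[0,0,0.002],[0,0,0.002],[0,0,0.002],[0,0,0],[0,0,0]],"turn":[0,0,0,0,0]}'
```

```text
clock: 12.72
tcp_pos: [0.4818, -0.0119, 0.0913]
orientation: [-0.0, 0.73, 0.683, -0.0]
wrist_force: [-0.5, 0.1, 0.5]
finger_gap: -0.0003
clock: 13.13
tcp_pos: [0.4826, -0.0119, 0.0869]
orientation: [0.0, 0.73, 0.683, 0.0]
wrist_force: [-0.5, -0.2, 0.3]
finger_gap: -0.0003
```

```bash
python3 -m creep '{"hand":[0,0,0,0,0],"delta_pos":[[0,0,0.002],[0,0,0.002],[0,0,0],[0,0,0],[0,0,0]],"turn":[0,0,0,0,0]}'
python3 -m creep '{"hand":[0,0,0,0,0],"delta_pos":[[0,0,0.002],[0,0,0.002],[0,0,0],[0,0,0],[0,0,0]],"turn":[0,0,0,0,0]}'
```

```text
clock: 13.55
tcp_pos: [0.4829, -0.0119, 0.0849]
orientation: [0.001, 0.73, 0.683, 0.0]
wrist_force: [-2.7, 0.9, 9.3]
finger_gap: -0.0
clock: 13.97
tcp_pos: [0.483, -0.012, 0.0847]
orientation: [0.001, 0.73, 0.683, 0.001]
wrist_force: [-10.7, 2.6, 34.7]
finger_gap: -0.0001
```

```bash
python3 -m creep '{"hand":[0,0,0,0,0],"delta_pos":[[0,0,-0.015],[0,0,-0.04],[0,0,-0.045],[0,0,-0.02],[0,0,0]],"turn":[0,0,0,0,0]}'
python3 - <<'E'
from h import *
for n in ['side','wrist']:
    c=cam(n)
    a=c['pixels'][150:270,260:440,::-1] if n=='side' else c['pixels'][60:300,200:440,::-1];cv2.imwrite('pics/%s9.png'%n,cv2.resize(a,None,fx=4 if n=='side' else 2.4,fy=4 if n=='side' else 2.4))
plan([.4915,-.071,.16],86.15,3)
print(env.get_state()['wrist_force'])
E
```

```text
clock: 14.38
tcp_pos: [0.4853, -0.0124, 0.181]
orientation: [0.003, 0.73, 0.683, 0.002]
wrist_force: [0.1, 0.2, 0.5]
finger_gap: -0.0001
pos [ 0.483  -0.012   0.1771] yaw 86.19799172575692 tilt [ 0.0019 -0.0004 -1.    ] dist/row 0.02068288940915391
[[np.float64(-0.0243), np.float64(0.0052), np.float64(0.0071)], [np.float64(-0.0243), np.float64(0.0052), np.float64(0.0071)], [np.float64(-0.0243), np.float64(0.0052), np.float64(0.0071)]] turn 0.003
[ 0.4229 -0.5441  0.3769]
```

View pics/side9.png

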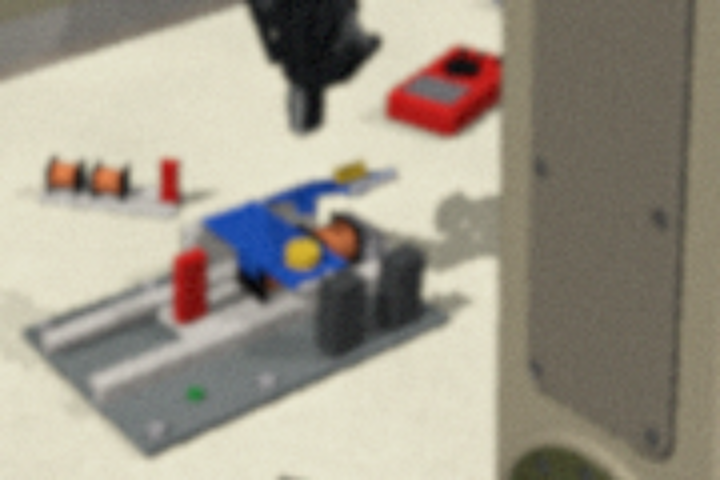

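View pics/wrist9.png

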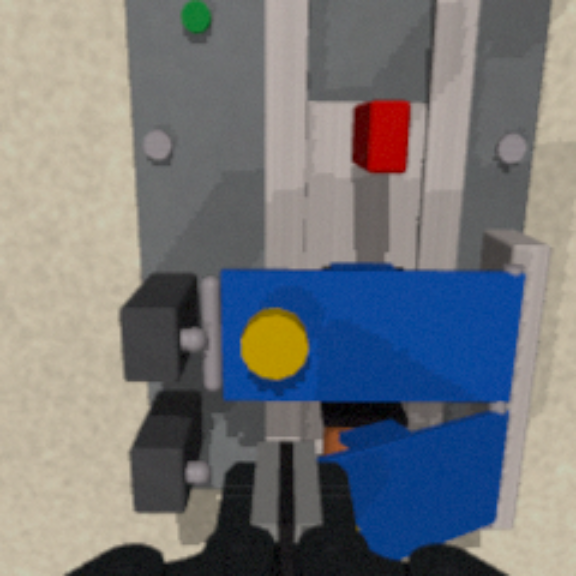

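```bash
python3 -m creep '{"hand":[0,0,0,0,0],"delta_pos":[[-0.024,0.004,0],[-0.025,0.004,0],[-0.024,0.003,0.005],[0,0,0.015],[0,0,0]],"turn":[0,0,0,0,0]}'
python3 -m creep '{"hand":[0,0,0,0,0],"delta_pos":[[0,0,0.012],[0,0,0.01],[0,-0.002,0.007],[0,-0.003,0.008],[0,0,0]],"turn":[0,0,0,0,0]}'
python3 - <<'E'
from h import *
c=cam('side');a=c['pixels'][150:270,260:440,::-1];cv2.imwrite('pics/s10.png',cv2.resize(a,None,fx=4,fy=4))
print(env.get_state()['tcp_pos'],env.get_state()['wrist_force'])
E
```

```text
clock: 14.9
tcp_pos: [0.4853, -0.071, 0.1572]
orientation: [-0.002, 0.731, 0.683, -0.001]
wrist_force: [-0.9, 0.1, -0.5]
finger_gap: -0.0003
clock: 15.32
tcp_pos: [0.4817, -0.0696, 0.1295]
orientation: [-0.001, 0.73, 0.684, -0.001]
wrist_force: [0.1, 0.5, -0.3]
finger_gap: -0.0002
[ 0.4824 -0.0699  0.1303] [-0.236  -0.9665  0.0491]
```

View pics/s10.png

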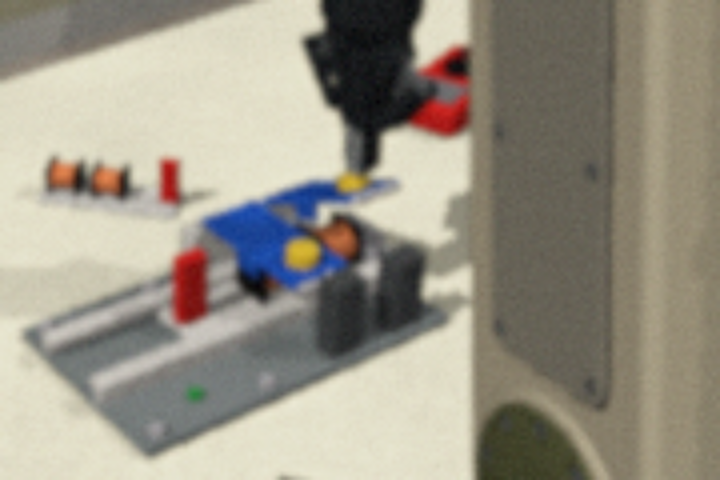

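```bash
python3 -m creep '{"hand":[0,0,0,0,0],"delta_pos":[[0,0,0.01],[0,-0.001,0.01],[0,-0.002,0.01],[0,-0.001,0.008],[0,-0.001,0.006]],"turn":[0,0,0,0,0]}'
python3 -m creep '{"hand":[0,0,0,0,0],"delta_pos":[[0,0,0.004],[0,0,0.004],[0,0,0.002],[0,0,0],[0,0,0]],"turn":[0,0,0,0,0]}'
```

```text
clock: 15.78
tcp_pos: [0.4786, -0.07, 0.0948]
orientation: [-0.001, 0.73, 0.683, -0.0]
wrist_force: [-1.8, 0.6, 6.8]
finger_gap: 0.0001
clock: 16.2
tcp_pos: [0.4795, -0.0702, 0.0877]
orientation: [0.0, 0.73, 0.683, 0.0]
wrist_force: [0.2, -0.3, -0.0]
finger_gap: 0.0004
```

```bash
python3 -m creep '{"hand":[0,0,0,0,0],"delta_pos":[[0,0,0.002],[0,0,0.002],[0,0,0.001],[0,0,0],[0,0,0]],"turn":[0,0,0,0,0]}'
python3 -m creep '{"hand":[0,0,0,0,0],"delta_pos":[[0,0,0.002],[0,0,0.001],[0,0,0],[0,0,0],[0,0,0]],"turn":[0,0,0,0,0]}'
```

```text
clock: 16.62
tcp_pos: [0.4797, -0.0703, 0.085]
orientation: [0.001, 0.73, 0.683, 0.0]
wrist_force: [-2.6, 0.6, 10.2]
finger_gap: 0.0001
clock: 17.03
tcp_pos: [0.4798, -0.0703, 0.0847]
orientation: [0.001, 0.73, 0.683, 0.0]
wrist_force: [-9.3, 1.8, 27.8]
finger_gap: -0.0
```

Same hard stop as the outer cover (TCP z 0.0847). Retract and check.

```bash
python3 -m creep '{"hand":[0,0,0,0,0],"delta_pos":[[0,0,-0.015],[0,0,-0.04],[0,0,-0.045],[0,0,-0.045],[0,0,-0.04]],"turn":[0,0,0,0,0]}'
python3 -m creep '{"hand":[0,0,0,0,0],"delta_pos":[[-0.04,0,-0.01],[-0.04,0,0],[-0.04,0,0],[0,0,0],[0,0,0]],"turn":[0,0,0,0,0]}'
python3 - <<'E'
from h import *
import fit
p=[0.5148,-0.0433,-0.0672]
for n in ['side','wrist','top']:
    c=cam(n);save(c,n+'11.png')
    y0,x0=dict(side=(150,260),top=(150,250),wrist=(20,200))[n]
    a=c['pixels'][y0:y0+120,x0:x0+180,::-1] if n!='wrist' else c['pixels'][20:260,200:440,::-1]
    k=4 if n!='wrist' else 2.4
    cv2.imwrite('pics/%s11c.png'%n,cv2.resize(a,None,fx=k,fy=k))
    for nm,j in [('opad',[-37,29,74]),('ipad',[-37,-29,74]),('handle',[0,105,76])]:
        q=w2px(c,fit.w(p,j));print(n,nm,'expect px',np.round(q,1),'in crop (x,y)',round((q[1]-x0)*k),round((q[0]-y0)*k))
    for t in ['cover_inner_pad','cover_outer_pad','carrier_grip']: print(t,[(round(a['score'],2),np.round(a['location'],1)) for a in env.pinpoint(n,t)])
s=env.get_state();print(s['tcp_pos'],s['wrist_force'],s['clock'])
E
```

```text
clock: 17.45
tcp_pos: [0.4794, -0.0702, 0.2316]
orientation: [0.001, 0.73, 0.683, 0.0]
wrist_force: [0.2, -0.5, -0.9]
finger_gap: 0.0001
clock: 17.87
tcp_pos: [0.4729, -0.1673, 0.2373]
orientation: [-0.0, 0.731, 0.682, 0.0]
wrist_force: [0.1, 0.5, -0.5]
finger_gap: 0.0002
side opad expect px [211.3 335.3] in crop (x,y) 301 245
side ipad expect px [205.5 349.9] in crop (x,y) 360 222
side handle expect px [213.3 307.4] in crop (x,y) 190 253
cover_inner_pad [(0.71, array([208. , 345.6])), (0.31, array([174.7, 373.1]))]
cover_outer_pad [(0.69, array([211.8, 335.7]))]
carrier_grip [(0.87, array([215.6, 301.9])), (0.83, array([190.6, 299.1])), (0.82, array([294.7, 325.2]))]
wrist opad expect px [ 29.2 316.7] in crop (x,y) 280 22
wrist ipad expect px [ 96.1 316.7] in crop (x,y) 280 183
wrist handle expect px [-75.6 361.1] in crop (x,y) 387 -230
cover_inner_pad [(0.6, array([ 96., 316.])), (0.53, array([ 75.4, 347.1]))]
cover_outer_pad [(0.83, array([ 25.9, 314.3])), (0.25, array([ 33.5, 410.7]))]
carrier_grip [(0.73, array([ 61.2, 519.1]))]
top opad expect px [204.5 322.7] in crop (x,y) 291 218
top ipad expect px [206.  341.5] in crop (x,y) 366 224
top handle expect px [190.4 299.2] in crop (x,y) 197 162
cover_inner_pad [(0.58, array([207.7, 341.4]))]
cover_outer_pad [(0.67, array([205.7, 323.3]))]
carrier_grip [(0.93, array([142.1, 332.7])), (0.7, array([273.6, 243.8])), (0.51, array([187.6, 303.5])), (0.37, array([201.2, 322.4]))]
[ 0.473  -0.1656  0.2375] [ 0.5202  0.585  -0.5193] 18.4667
```

View pics/side11c.png

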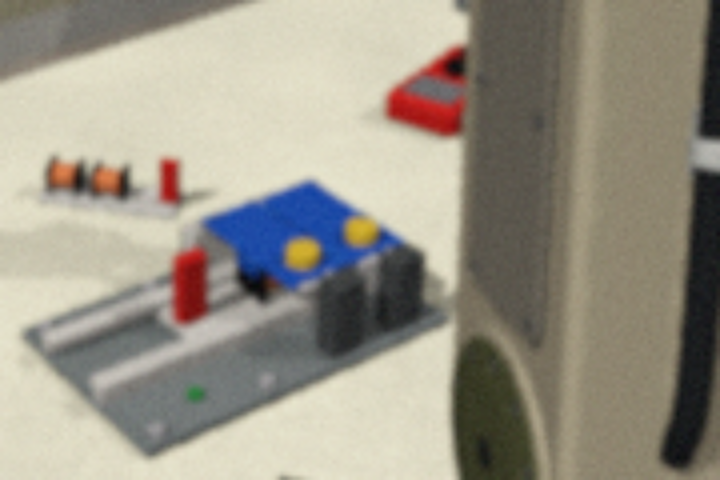

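View pics/wrist11c.png

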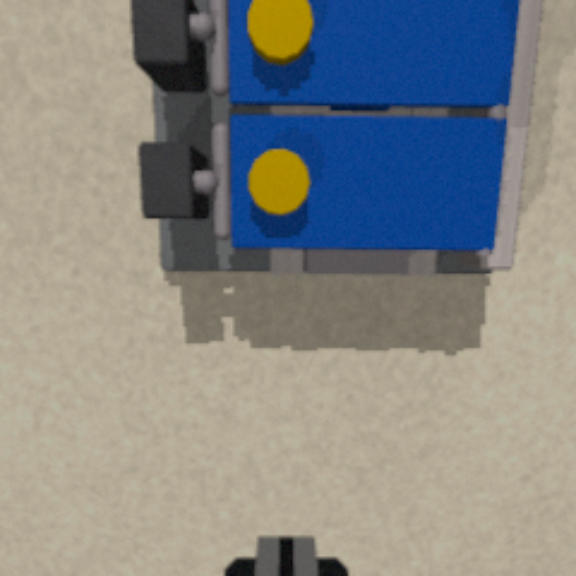

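View pics/top11.png

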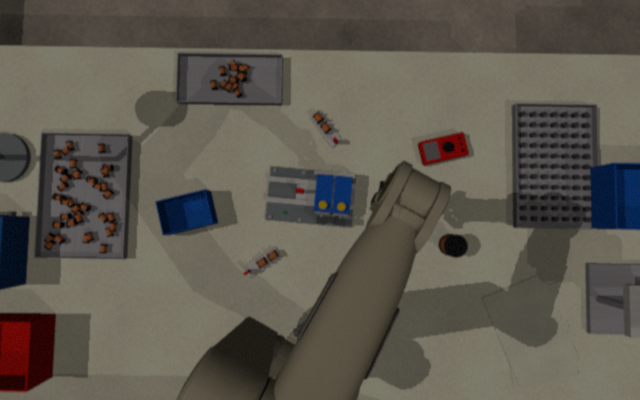

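```bash
python3 -c "
from workcell import env
print(env.hand_in()); print(env.get_state()['clock'])"
```

```text
the job is handed in; nothing more can be done
None
the job is handed in; nothing more can be done
```

I slid the carrier home, pressed both covers shut (outer first, then inner), and handed the job in at about 18.5 s with the arm clear of everything.

- **Carrier:** I pushed it with closed fingers against the +y face of the handle instead of pinching it. It stopped hard with the push force rising to 25 N. Its handle sits within about a pixel of the home position in the top and side views.
- **Covers:** each cover's pad bottomed at the shut height, with the fingertips at about 74 mm. The press force reached 35 N on the outer pad and 28 N on the inner. After I withdrew, both stayed flat in all three camera views. Most pad pixels matched the shut prediction within 1–3. In the side view, the network placed the inner pad about 5 pixels off, but the picture shows it shut. I did not see the snap itself as a clear force peak, so I judged the latching by the covers staying shut.
- **Bystanders:** the meter, bin and reel look unmoved in the final top view.
- **Disagreements:** the first wrist-camera estimate used pixels from one picture with the pose from a later one, while the arm was still settling. I measured again before making contact. The jig fit left 1–3 pixel residuals at some base corners. The last network handle reports were 4–6 pixels off the fit, but the pictures themselves agree with it.

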